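Offer up the clamp arm on the phone repair holder

ROBOT

A 6-joint arm with a two-finger parallel gripper is mounted at the origin on the work surface. World frame = base frame: x ahead of the robot, y to its left, z up, the work surface at z = 0. Lengths are in mm, angles in rad, forces in N, time in s.
With the tool pointing down it reaches from about 325 to 775 mm from the base axis. Payload 5.5 kg.
Tool frame: the origin (TCP) lies at the very end of the fingers, on their centre line; the grasp point (between the pads) lies 19 mm behind it (arm.hold_point_z is the distance from the TCP to the grasp point, in mm); z points along the fingers, x is the direction in which the jaws open and shut, and the axes are right-handed (so a half turn about z gives the same grasp; the last joint's range is limited). The gripper opens to 85 mm and grips with 20 to 120 N. Pads are 22 mm wide; open, the fingers measure 114 mm over their backs; the gripper's body (76 mm by 85 mm) begins 54 mm behind the grasp point. The pads swing forward as they close: fully open they stand 13 mm farther back than shut.
Start: joints at [1.177, 0.091, 1.231, -0, 1.82, -0.057], TCP at [198.286, 566.303, 231.275] pointing down, gripper open.
Joint ranges: [-2.87, 2.87], [-0.86, 2.18], [0.17, 2.46], [-1.51, 4.65], [0.06, 2.69], [-2.65, 2.65]. Speed limits (rad/s): [2.57, 2.57, 3.01, 3.14, 3.14, 3.14].

INTERFACE

Orientations are given as [roll, pitch, yaw] about the fixed x, y, z axes, in that order (R = Rz(yaw) Ry(pitch) Rx(roll)).
In Python, from rig import arm gives the robot as it stands.
- The arm moves only by the tool step_arm, never from a script. Its argument "series" is a list of rows, each a list of 7 numbers: the turn, a rotation vector about the tool's x, y, z scaled (see below), then the shift along the tool's x, y, z scaled (see below), then the gripper command: -1 is shut, 1 is fully open, values between are in proportion. A call has 1 to 5 rows; each row shifts and turns the commanded pose from where the row before left it, along the tool's axes as they then stand; what a row does not reach is not made up. The controller multiplies each number of a shift by 0.4 m and each number of a turn by 0.5 rad. A row lasts 1/12 s, in which the tool goes at most 41.7 mm and 7.16 degrees, less where a joint would pass 70% of its speed; a pose out of reach is approached as far as the arm can. A call with a number of a shift or a turn outside -1 to 1 is refused whole. A call with a gripper value outside its range is refused whole. The fingers move at their own pace and stop on an object; "newtons" is the grip in N (left out, the last holds). Time passes only in rows, so rows that do not move let the fingers close. It gives the time, the measured TCP pose, the force and the opening at its end, in the units of the state.
- arm.observe(): the state, without advancing time (a new reading comes with each control period).
- arm.camera(name): name is "scene" or "top"; returns a dict with "color" (384x512x3 uint8, red, green, blue), "mtx" (3x3 intrinsics, pixels), "R" (3x3) and "t" (3): a world point X has camera coordinates R X + t. Camera axes: x right, y down, z forward; pixel columns grow to the right and rows downward; lengths in mm; the calibration is good to about 2 mm. A picture is of the moment at which its call begins. There is no depth.
- arm.finish_job(): hands the job in, once; it reports no verdict.
The state is a dict: "clock": time; "joints": joint angles; "qd": joint speeds; "joint_efforts": joint torques, N m; "tcp_pos": TCP position; "tool_rot": TCP orientation; "contact_force": force on the tool from outside, world axes, zero at the start; "wrist_torque": the same for the moment, N m; "finger_gap": finger opening in mm.
Only numpy, scipy, OpenCV 4.12 (cv2) and the standard library are available. Lean on these libraries where they do the work, as an engineer would, in place of code of your own. Each camera call takes 0.05 s, during which the arm holds its last target. There are 200 camera calls.

TASK

Get the offset clamp arm ready to go back on the phone holder: press the holder's spring plunger fully down to its stop and let it come back up, then pick up the clamp arm (the one with the thick round boss at one end, not the plain strap) by its balance point and lift it level. Finish while still holding it, level, still and touching nothing else, a few centimetres above the holder, with the boss straight above the plunger and the thin toe above the copper coil of the phone. Leave everything else on the bench where it is.

Things in the scene. Friction and masses are not known exactly. Their poses are not given: they have to be found in the camera images.
- fixture: phone holder, fixed: dark plate 240 x 120 x 10 mm; two aluminium jaws (tops at 44 mm) grip an opened phone lying across it (147 mm along y, face at 39 mm); at the other end a grey block 46 x 46, 46 mm high, carries the plunger. Origin under the plate, at bench level. x axis runs along the plate from the plunger (x = -95 mm) to the coil (x = +70 mm), z up; heights from the bench
- plunger (a joint): travel of the spring plunger straight down, m: 0 = up, 0.010 = down on its stop. It takes about 3 N to start and 8 N to hold at the stop, and springs back when let go
- plunger_top (a point): centre of the top of the plunger's round steel head, 26 mm in diameter and 8 mm thick; 70 mm above the bench when up
- coil (a point): centre of the copper coil disc (52 mm in diameter, dark middle) on the back of the clamped phone, 39 mm above the bench, 165 mm from the plunger's axis
- clamp_arm: offset clamp arm, loose, bare cast metal, 0.28 to 0.52 kg, standing on its boss and toe. Boss: upright cylinder 35 mm across, 44 mm high. From it a straight bar 16 mm wide, from 20 to 36 mm above the bench, runs to a round toe 14 mm across, 37 mm high. Origin: centre of the boss's underside; x along the bar from boss to toe (toe axis at 165 mm), z up
- balance (a point): the clamp arm's balance point: on the bar's centre line, 50 mm from the boss's axis towards the toe, at the bar's mid-height (28 mm above the clamp arm's underside)
- toe (a point): centre of the underside of the clamp arm's toe
- strap: a plain strap, to be left alone: the same bar and bare metal as the clamp arm but with a thin 14 mm toe at both ends (165 mm apart) and no boss. Origin: underside of one toe; x along the bar
- jar: small glass screw jar with steel lid, 32 mm in diameter, 45 mm high, bystander; origin under its centre
- bottle: small clear bottle, 36 mm in diameter, 75 mm high, bystander; origin under its centre
- tin: flat steel tin, 48 mm in diameter, 22 mm high, bystander; origin under its centre
- screwdriver: black-handled screwdriver, 170 mm long, lying, bystander
- brush: small brush, 160 mm long, lying, bystander
- block: black rubber block 50 x 35 x 25 mm, bystander; origin under its centre
- tray: shallow black open tray 90 x 120 x 20 mm, bystander; origin under its centre
Mind the look-alikes: they are no part of the job. Leave any black or red look-alike of the clamp_arm alone.

How it is judged (in metres and radians):
On the way, in this order (a step that is already met when the one before it is completed fails the run):
1. the plunger is pressed down to its stop (value of joint plunger above 0.0085 m), for 0.2 s.
2. the plunger has sprung back up (value of joint plunger below 0.002 m), for 0.1 s.
3. the clamp arm is gripped at its balance point and lifted clear of the bench, level (height (world z) of clamp_arm above 0.03 m and height (world z) of toe above 0.02 m and x of the grasp point in the frame of clamp_arm between 0.035 and 0.065 m and contact force between the fingers and clamp_arm above 1 N and angle between clamp_arm's own z axis and vertical below 0.12 rad), for 0.2 s.
At the end, for the whole second after the job is handed in: Clamp arm held still, gripped within 15 mm of its balance point along the bar, within 0.12 rad of level; from above, boss within 18 mm of the plunger and toe within 24 mm of the coil centre; boss underside 85 to 170 mm above the bench, clear of the holder, plunger up; others moved under 30 mm (horizontal distance between clamp_arm and plunger_top below 0.018 m and horizontal distance between toe and coil below 0.024 m and height (world z) of clamp_arm between 0.085 and 0.17 m and x of the grasp point in the frame of clamp_arm between 0.035 and 0.065 m and contact force between the fingers and clamp_arm above 1 N and angle between clamp_arm's own z axis and vertical below 0.12 rad and contact force between clamp_arm and fixture below 0.1 N and value of joint plunger below 0.002 m and linear speed of clamp_arm below 0.02 m/s); the arm keeps its last pose, push and grip.
It fails at once if another loose thing on the bench was pushed away (more than 30 mm) (distance of any of strap, jar, bottle, tin, screwdriver, brush, block, tray from where it was at the start of the episode above 0.03 m).
It also fails if it takes over 56 s, if anything falls off the work surface, if the arm or the gripper's body presses on something with over 40 N, if the wrist force passes 120 N, or if a joint passes its speed limit or range.

## Working session

There is one attempt and no reset: what is moved stays moved. The work goes in short steps, Python scripts to look and compute and a tool call to move; the robot and the scene stay as the last step left them, time stands still between calls to the robot, and variables do not carry over. Pictures are saved under pics/ and viewed, about 8 in all and at most 12, crops included, and the job is handed in when it is done.

Besides the shell and the picture viewer there is one more tool, called after "Request:" by a JSON object that holds its "method" and its "body". step_arm: Moves the arm, as the interface text tells. Its arguments: {"type":"object","properties":{"series":{"type":"array"},"newtons":{"type":"number"}},"required":["series"]}

```bash
mkdir -p pics; ls; python3 - <<'E'
from rig import arm
import cv2,json,numpy as np
for n in("scene","top"):
    c=arm.camera(n); cv2.imwrite(f"pics/{n}0.png",cv2.resize(c["color"][:,:,::-1],(800,600),interpolation=cv2.INTER_CUBIC))
    print(n,c["mtx"].tolist() if hasattr(c["mtx"],'tolist') else c["mtx"],np.round(c["R"],4).tolist(),np.round(c["t"],1).tolist())
print(arm.observe())
E
```

```text
pics
scene [[394.1037169209245, 0.0, 256.21783951564464], [0.0, 394.1037169209245, 187.075701403991], [0.0, 0.0, 1.0]] [[0.326, 0.9451, -0.0221], [0.5978, -0.2242, -0.7696], [-0.7324, 0.2377, -0.6381]] [-193.0, -193.8, 1545.0]
top [[494.74388571290274, 0.0, 250.47351098203725], [0.0, 494.74388571290274, 193.21241150081661], [0.0, 0.0, 1.0]] [[-0.0106, -0.9999, 0.0087], [-0.9941, 0.0096, -0.1082], [0.1081, -0.0098, -0.9941]] [19.9, 455.3, 1761.4]
{'clock': 0.1, 'joints': array([ 1.17729764e+00,  9.18247067e-02,  1.23176573e+00, -1.03802101e-06,
        1.81979716e+00, -5.67060771e-02]), 'qd': array([ 0.00138423, -0.00091374, -0.00397575,  0.00043257, -0.00130948,
        0.00039213]), 'joint_efforts': array([ 2.58129025e-03, -4.60217071e+01, -4.19220078e+01, -9.03116728e-06,
        1.05972856e-02, -1.31586663e-05]), 'tcp_pos': array([198.18691147, 566.05973797, 230.2391594 ]), 'tool_rot': array([-3.14149193e+00,  1.79211176e-03,  1.23400355e+00]), 'contact_force': array([-0.57764115, -0.0166501 ,  0.11055992]), 'wrist_torque': array([ 0.00326836, -0.03178993, -0.01635322]), 'finger_gap': 85.33215735558974}
```

View pics/top0.png

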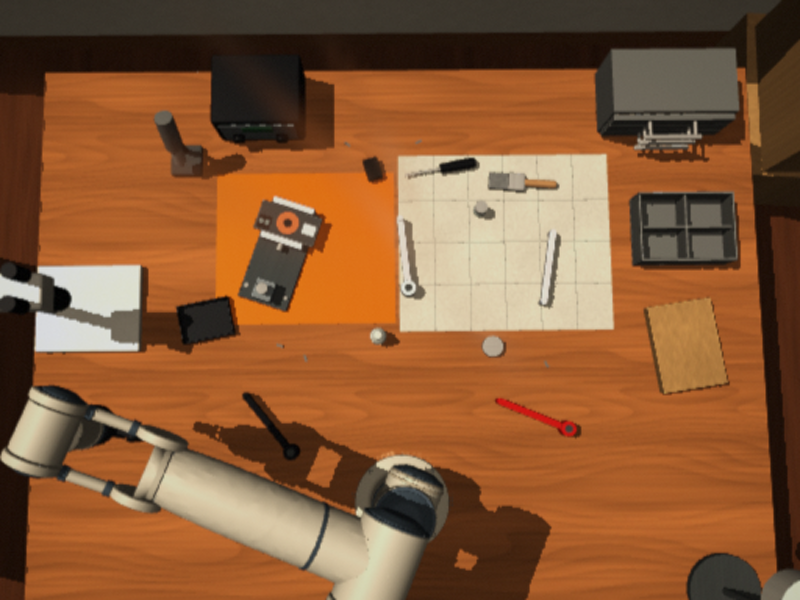

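View pics/scene0.png

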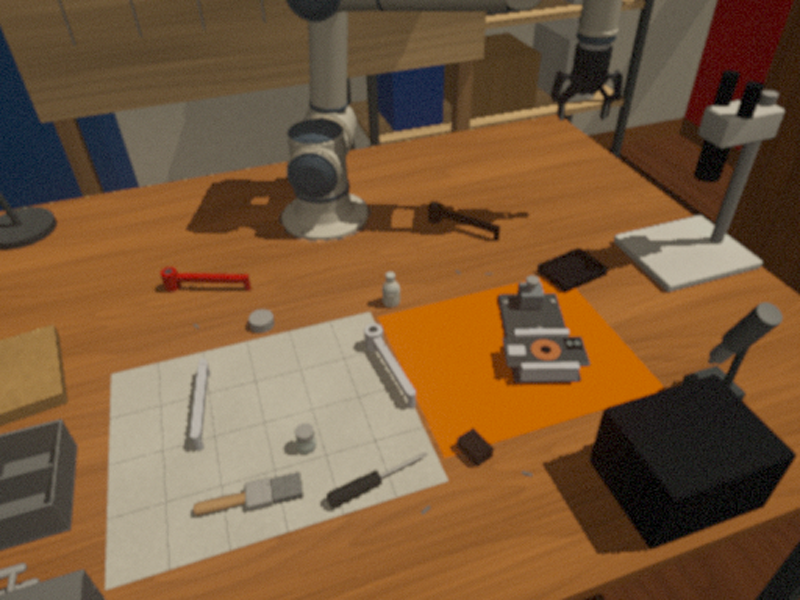

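The top view shows the clamp arm with its boss near (408,288) and toe near (402,222), the plunger near (265,288) and the coil near (287,222). In the scene view they are near (373,330), (411,400), (530,285) and (546,350). I'll enlarge both views to get exact pixels.

```bash
python3 - <<'E'
from rig import arm
import cv2,numpy as np
t=arm.camera("top")["color"];s=arm.camera("scene")["color"]
# top crop cols 150-280 rows 120-200 x6 ; scene crop cols 225-385,rows 170-270 x5
a=cv2.resize(t[122:202,150:283,::-1],None,fx=6,fy=6,interpolation=cv2.INTER_CUBIC)
b=cv2.resize(s[170:270,225:385,::-1],None,fx=5,fy=5,interpolation=cv2.INTER_CUBIC)
cv2.imwrite("pics/a.png",a);cv2.imwrite("pics/b.png",b)
E
```

```text
(no output)
```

View pics/a.png

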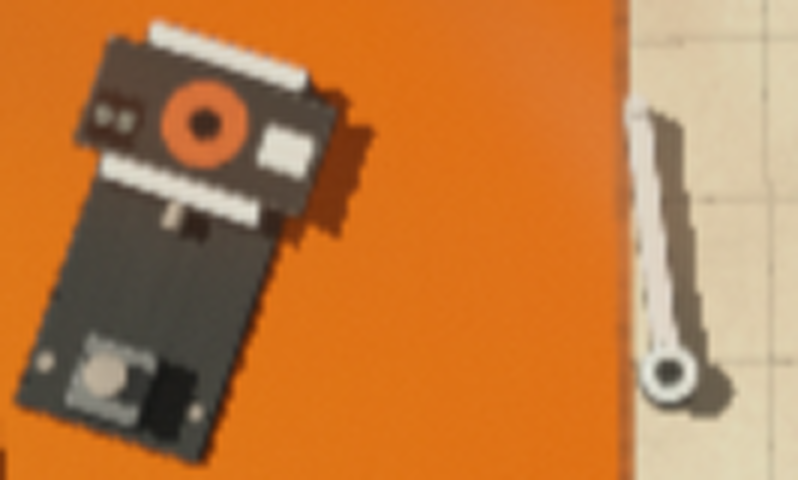

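View pics/b.png

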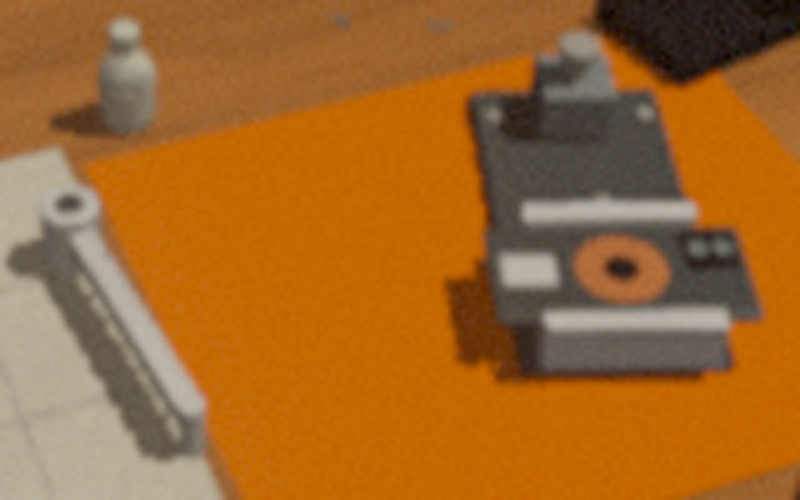

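In the top crop: boss top (668,373), toe (637,107), plunger head (103,373), coil (205,124). In the scene crop: boss (70,206), toe about (188,402), plunger head (580,46), coil (621,268). Next I triangulate these.

```bash
cat > h.py <<'E'
from rig import arm
import cv2,numpy as np
from scipy.spatial.transform import Rotation as Ro
def P(c): return np.array(c["mtx"])@np.c_[c["R"],c["t"]]
def tri(ct,cs,pt,ps):
    X=cv2.triangulatePoints(P(ct),P(cs),np.array(pt,float).T,np.array(ps,float).T); return (X[:3]/X[3]).T
def atz(c,p,z):
    R=np.array(c["R"]);K=np.array(c["mtx"]);d=R.T@np.linalg.inv(K)@[p[0],p[1],1];o=-R.T@np.array(c["t"]);return (o+d*(z-o[2])/d[2])[:2]
E
python3 - <<'E'
from h import *
ct=arm.camera("top");cs=arm.camera("scene")
pt=np.array([(668,373),(637,107),(103,373),(205,124)])/6-.42+[150,122]
ps=np.array([(70,206),(188,402),(580,46),(621,268)])/5-.4+[225,170]
X=tri(ct,cs,pt,ps);print(X.round(1))
for p,q,z in zip(pt,ps,[44,37,70,39]):print(atz(ct,p,z).round(1),atz(cs,q,z).round(1))
E
```

```text
[[487.7 -20.6  42.4]
 [650.4  -4.6  38.1]
 [487.6 311.4  69.2]
 [642.3 256.4  39.8]]
[487.  -22.3] [490.1 -18.4]
[650.2  -5.8] [650.   -2.3]
[486.9 310. ] [488.9 312.9]
[641.6 254.8] [642.3 259.9]
```

Request:
{"method": "step_arm", "body": {"series": [[0, 0, 0, -0.036, 0.0895, 0.02, -1], [0, 0, 0, -0.036, 0.0895, 0.02, -1], [0, 0, 0, -0.036, 0.0895, 0.02, -1], [0, 0, 0, -0.036, 0.0895, 0.02, -1], [0, 0, 0, -0.036, 0.0895, 0.02, -1]], "newtons": 40}}

```text
clock: 0.72
tcp_pos: [344.4, 437.9, 190.9]
tool_rot: [3.141, -0.0, 1.235]
contact_force: [-0.4, 0.0, -0.8]
finger_gap: 25.5
```

Request:
{"method": "step_arm", "body": {"series": [[0, 0, 0, -0.036, 0.0895, 0.02, -1], [0, 0, 0, -0.036, 0.0895, 0.02, -1], [0, 0, 0, -0.036, 0.0895, 0.02, -1], [0, 0, 0, -0.036, 0.0895, 0.02, -1], [0, 0, 0, -0.036, 0.0895, 0.02, -1]]}}

```text
clock: 1.13
tcp_pos: [489.7, 310.6, 151.0]
tool_rot: [3.141, -0.0, 1.234]
contact_force: [1.1, 0.7, 0.8]
finger_gap: 0.1
```

Request:
{"method": "step_arm", "body": {"series": [[0, 0, 0, 0, 0, 0, -1], [0, 0, 0, 0, 0, 0, -1], [0, 0, 0, 0, 0, 0, -1]]}}

```text
clock: 1.38
tcp_pos: [488.4, 312.3, 151.3]
tool_rot: [-3.141, -0.0, 1.233]
contact_force: [-0.9, 0.6, -0.2]
finger_gap: 0.2
```

Request:
{"method": "step_arm", "body": {"series": [[0, 0, 0, 0, 0, 0.038, -1], [0, 0, 0, 0, 0, 0.038, -1], [0, 0, 0, 0, 0, 0.038, -1], [0, 0, 0, 0, 0, 0.038, -1], [0, 0, 0, 0, 0, 0.038, -1]]}}

```text
clock: 1.8
tcp_pos: [487.5, 313.9, 75.5]
tool_rot: [3.141, -0.001, 1.237]
contact_force: [0.3, -0.4, -0.3]
finger_gap: -0.1
```

Request:
{"method": "step_arm", "body": {"series": [[0, 0, 0, 0, 0, 0.0075, -1], [0, 0, 0, 0, 0, 0.0075, -1], [0, 0, 0, 0, 0, 0.005, -1], [0, 0, 0, 0, 0, 0.005, -1], [0, 0, 0, 0, 0, 0, -1]]}}

```text
clock: 2.22
tcp_pos: [488.7, 313.2, 66.7]
tool_rot: [3.141, -0.002, 1.235]
contact_force: [-1.8, 2.2, 4.5]
finger_gap: 0.1
```

Request:
{"method": "step_arm", "body": {"series": [[0, 0, 0, 0, 0, 0.005, -1], [0, 0, 0, 0, 0, 0.005, -1], [0, 0, 0, 0, 0, 0.005, -1], [0, 0, 0, 0, 0, 0, -1], [0, 0, 0, 0, 0, 0, -1]]}}

```text
clock: 2.63
tcp_pos: [489.1, 313.0, 61.1]
tool_rot: [3.141, -0.003, 1.234]
contact_force: [-3.2, 2.0, 7.3]
finger_gap: -0.2
```

Request:
{"method": "step_arm", "body": {"series": [[0, 0, 0, 0, 0, 0.005, -1], [0, 0, 0, 0, 0, 0, -1], [0, 0, 0, 0, 0, 0, -1]]}}

```text
clock: 2.88
tcp_pos: [489.2, 313.0, 60.0]
tool_rot: [3.14, -0.003, 1.234]
contact_force: [-5.3, 1.8, 11.1]
finger_gap: -0.1
```

Request:
{"method": "step_arm", "body": {"series": [[0, 0, 0, 0, 0, 0.004, -1], [0, 0, 0, 0, 0, 0, -1], [0, 0, 0, 0, 0, 0, -1], [0, 0, 0, 0, 0, 0, -1], [0, 0, 0, 0, 0, 0, -1]]}}

```text
clock: 3.3
tcp_pos: [489.2, 313.1, 60.0]
tool_rot: [3.14, -0.004, 1.234]
contact_force: [-9.0, -0.3, 16.9]
finger_gap: 0.0
```

The force now rises without further travel, so the plunger is on its stop. I'll release it and go up.

Request:
{"method": "step_arm", "body": {"series": [[0, 0, 0, 0, 0, -0.02, -1], [0, 0, 0, 0, 0, -0.03, -1], [0, 0, 0, 0, 0, -0.05, -1], [0, 0, 0, 0, 0, -0.08, -1], [0, 0, 0, 0, 0, -0.08, -1]]}}

```text
clock: 3.72
tcp_pos: [488.2, 311.2, 159.6]
tool_rot: [-3.14, 0.003, 1.233]
contact_force: [0.1, -0.1, 0.6]
finger_gap: 0.2
```

Request:
{"method": "step_arm", "body": {"series": [[0, 0, 0, 0, 0, 0, -1], [0, 0, 0, 0, 0, 0, -1]]}}

```text
clock: 3.88
tcp_pos: [490.0, 312.4, 162.9]
tool_rot: [3.137, -0.004, 1.234]
contact_force: [0.7, 0.1, -0.5]
finger_gap: -0.2
```

```bash
python3 - <<'E'
from h import *
o=arm.observe();p=o["tcp_pos"];R=Ro.from_euler("xyz",o["tool_rot"]).as_matrix()
print(p,o["contact_force"]);d=R.T@(np.array([537.5,-15.6,160])-p);print(d,d/400)
E
```

```text
[490.04041258 312.36132595 162.87333195] [ 0.68092558  0.08060861 -0.4928784 ]
[-293.78850319  153.30284748    2.41911937] [-0.73447126  0.38325712  0.0060478 ]
```

Request:
{"method": "step_arm", "body": {"series": [[0, 0, 0, -0.0734, 0.0383, 0, 1], [0, 0, 0, -0.0734, 0.0383, 0, 1], [0, 0, 0, -0.0734, 0.0383, 0, 1], [0, 0, 0, -0.0734, 0.0383, 0, 1], [0, 0, 0, -0.0734, 0.0383, 0, 1]]}}

```text
clock: 4.3
tcp_pos: [511.8, 146.3, 157.7]
tool_rot: [-3.14, 0.002, 1.234]
contact_force: [0.8, -0.6, 0.8]
finger_gap: 60.8
```

Request:
{"method": "step_arm", "body": {"series": [[0, 0, 0, -0.0734, 0.0383, 0, 1], [0, 0, 0, -0.0734, 0.0383, 0, 1], [0, 0, 0, -0.0734, 0.0383, 0, 1], [0, 0, 0, -0.0734, 0.0383, 0, 1], [0, 0, 0, -0.0734, 0.0383, 0, 1]]}}

```text
clock: 4.72
tcp_pos: [535.5, -17.6, 157.8]
tool_rot: [-3.139, 0.001, 1.234]
contact_force: [1.4, 0.2, 0.6]
finger_gap: 85.5
```

Request:
{"method": "step_arm", "body": {"series": [[0, 0, -0.217, 0, 0, 0, 1], [0, 0, -0.217, 0, 0, 0, 1], [0, 0, -0.217, 0, 0, 0, 1], [0, 0, -0.217, 0, 0, 0, 1], [0, 0, 0, 0, 0, 0, 1]]}}

```text
clock: 5.13
tcp_pos: [535.5, -16.1, 157.8]
tool_rot: [-3.139, -0.0, 1.671]
contact_force: [0.1, 0.6, 0.7]
finger_gap: 85.4
```

Request:
{"method": "step_arm", "body": {"series": [[0, 0, 0, 0, 0, 0, 1], [0, 0, 0, 0, 0, 0, 1]]}}

```text
clock: 5.3
tcp_pos: [535.8, -15.7, 158.7]
tool_rot: [-3.14, -0.0, 1.665]
contact_force: [-0.5, 0.3, 0.4]
finger_gap: 85.4
```

```bash
python3 - <<'E'
from h import *
o=arm.observe();p=o["tcp_pos"];R=Ro.from_euler("xyz",o["tool_rot"]).as_matrix()
print(p,o["tool_rot"],arm.hold_point_z);d=R.T@(np.array([537.5,-15.6,9])-p);print(d,d/400)
c=arm.camera("scene")["color"];cv2.imwrite("pics/s1.png",cv2.resize(c[110:290,170:410,::-1],(800,600),interpolation=cv2.INTER_CUBIC))
E
```

```text
[535.8250051  -15.69639473 158.71547334] [-3.14007137e+00 -9.62846623e-05  1.66478235e+00] 18.700000000000003
[-7.56404518e-02  1.90440683e+00  1.49712743e+02] [-1.89101129e-04  4.76101708e-03  3.74281857e-01]
```

View pics/s1.png

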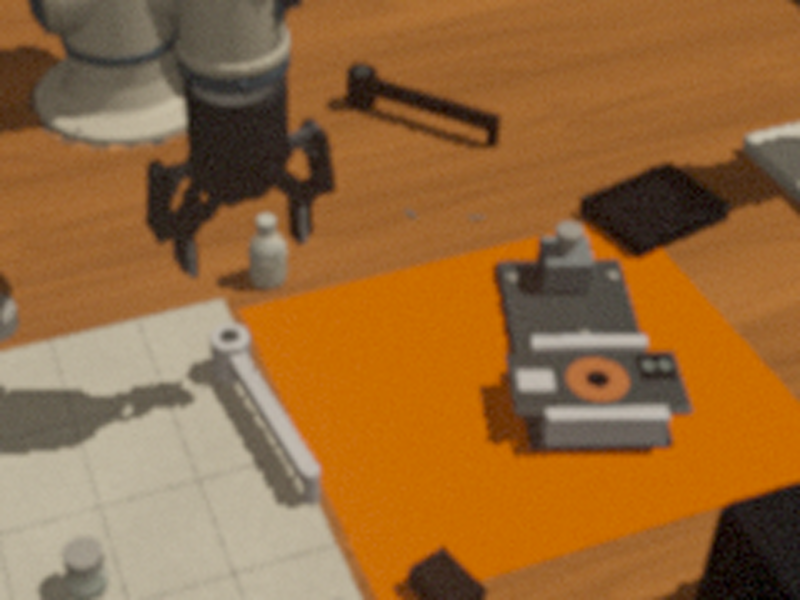

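The picture shows the plunger up again, with the open fingers above the arm and aligned across its bar. Going down.

Request:
{"method": "step_arm", "body": {"series": [[0, 0, 0, 0, 0.0045, 0.05, 1], [0, 0, 0, 0, 0, 0.05, 1], [0, 0, 0, 0, 0, 0.05, 1], [0, 0, 0, 0, 0, 0.05, 1], [0, 0, 0, 0, 0, 0.05, 1]]}}

```text
clock: 5.77
tcp_pos: [537.8, -15.4, 58.6]
tool_rot: [-3.142, 0.0, 1.666]
contact_force: [1.2, 0.3, 0.8]
finger_gap: 85.6
```

Request:
{"method": "step_arm", "body": {"series": [[0, 0, 0, 0, 0, 0.04, 1], [0, 0, 0, 0, 0, 0.04, 1], [0, 0, 0, 0, 0, 0.03, 1], [0, 0, 0, 0, 0, 0.014, 1], [0, 0, 0, 0, 0, 0, 1]]}}

```text
clock: 6.18
tcp_pos: [537.0, -15.4, 8.4]
tool_rot: [-3.139, -0.0, 1.667]
contact_force: [0.0, 0.3, -0.1]
finger_gap: 84.9
```

Request:
{"method": "step_arm", "body": {"series": [[0, 0, 0, 0, 0, 0, 1], [0, 0, 0, 0, 0, 0, 1]]}}

```text
clock: 6.35
tcp_pos: [538.7, -15.5, 11.4]
tool_rot: [3.14, 0.0, 1.668]
contact_force: [0.9, 0.0, 1.3]
finger_gap: 85.3
```

Request:
{"method": "step_arm", "body": {"series": [[0, 0, 0, 0, 0, 0, 0], [0, 0, 0, 0, 0, 0, -0.3], [0, 0, 0, 0, 0, 0, -0.5], [0, 0, 0, 0, 0, 0, -0.6], [0, 0, 0, 0, 0, 0, -1]], "newtons": 70}}

```text
clock: 6.77
tcp_pos: [538.1, -15.5, 10.3]
tool_rot: [3.141, 0.0, 1.668]
contact_force: [-0.5, 0.5, 0.1]
finger_gap: 25.8
```

Request:
{"method": "step_arm", "body": {"series": [[0, 0, 0, 0, 0, 0, -1], [0, 0, 0, 0, 0, 0, -1], [0, 0, 0, 0, 0, 0, -1], [0, 0, 0, 0, 0, 0, -1]]}}

```text
clock: 7.1
tcp_pos: [538.1, -15.3, 10.4]
tool_rot: [3.141, -0.0, 1.668]
contact_force: [-0.2, 1.8, 2.2]
finger_gap: 15.2
```

The fingers stopped at a 15 mm gap, which is the bar width. Lifting.

Request:
{"method": "step_arm", "body": {"series": [[0, 0, 0, 0, 0, -0.01, -1], [0, 0, 0, 0, 0, -0.025, -1], [0, 0, 0, 0, 0, -0.04, -1], [0, 0, 0, 0, 0, -0.05, -1], [0, 0, 0, 0, 0, -0.05, -1]]}}

```text
clock: 7.52
tcp_pos: [537.0, -15.5, 80.0]
tool_rot: [-3.139, -0.0, 1.668]
contact_force: [0.5, -0.1, -3.3]
finger_gap: 14.7
```

Request:
{"method": "step_arm", "body": {"series": [[0, 0, 0, 0, 0, -0.05, -1], [0, 0, 0, 0, 0, -0.05, -1], [0, 0, 0, 0, 0, -0.03, -1], [0, 0, 0, 0, 0, -0.01, -1], [0, 0, 0, 0, 0, 0, -1]]}}

```text
clock: 7.93
tcp_pos: [538.4, -15.6, 137.1]
tool_rot: [3.14, 0.0, 1.668]
contact_force: [0.1, 0.6, -5.2]
finger_gap: 14.7
```

Request:
{"method": "step_arm", "body": {"series": [[0, 0, 0, 0, 0, 0, -1], [0, 0, 0, 0, 0, 0, -1], [0, 0, 0, 0, 0, 0, -1], [0, 0, 0, 0, 0, 0, -1]]}}

```text
clock: 8.27
tcp_pos: [537.4, -15.4, 134.7]
tool_rot: [-3.139, -0.0, 1.668]
contact_force: [0.1, -0.2, -4.2]
finger_gap: 14.8
```

```bash
python3 - <<'E'
from h import *
o=arm.observe();p=o["tcp_pos"];R=Ro.from_euler("xyz",o["tool_rot"]).as_matrix()
print(p,o["tool_rot"],o["contact_force"],o["wrist_torque"])
s=arm.camera("scene")["color"];t=arm.camera("top")["color"]
a=cv2.resize(s[130:255,205:335,::-1],(416,400),interpolation=cv2.INTER_CUBIC)
b=cv2.resize(t[110:210,200:296,::-1],(384,400),interpolation=cv2.INTER_CUBIC)
cv2.imwrite("pics/s2.png",np.hstack([a,b]))
E
```

```text
[537.38842407 -15.40438594 134.73574809] [-3.13937706e+00 -4.05137081e-04  1.66806583e+00] [ 0.08299816 -0.15692285 -4.20446825] [ 0.01653162  0.03787944 -0.03446879]
```

View pics/s2.png

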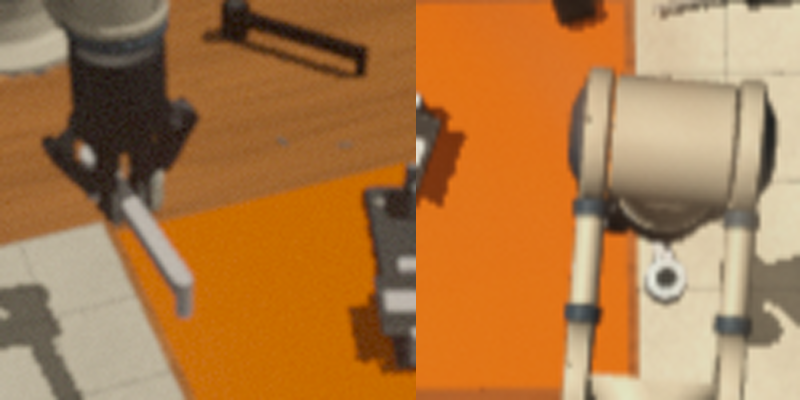

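The arm is off the bench in the grip and looks level, with the toe end at about (180,285) in the left part and the boss at (664,278) in the right. I'll check that numerically and work out the transfer.

```bash
python3 - <<'E'
from h import *
ct=arm.camera("top");cs=arm.camera("scene")
def pr(c,X): x=P(c)@np.r_[X,1]; return x[:2]/x[2]
print("toe pred",pr(cs,[650.4,-4.6,162]),"meas",np.array([181,277])/3.2-.35+[205,130])
print("boss pred",pr(ct,[487.7,-20.6,169]),"meas",np.array([248,279])/4-.4+[200,110], atz(ct,np.array([248,279])/4-.4+[200,110],169))
for dz in(-10,10): print(pr(cs,[650.4,-4.6,162+dz]))
o=arm.observe();p=o["tcp_pos"];R=Ro.from_euler("xyz",o["tool_rot"]).as_matrix()
d=R.T@(np.array([535.2,294.8,p[2]])-p);print(d,d/400/11)
E
```

```text
toe pred [260.75310276 216.2541223 ] meas [261.2125 216.2125]
boss pred [261.51938576 178.77933893] meas [261.6  179.35] [485.7816108  -20.84336897]
[260.81299448 219.18729234]
[260.6924131  213.28187363]
[3.09044228e+02 2.74851680e+01 1.79823206e-02] [7.02373245e-02 6.24662909e-03 4.08689104e-06]
```

Level and as predicted, within a pixel. Transferring.

Request:
{"method": "step_arm", "body": {"series": [[0, 0, 0, 0.035, 0.003, 0, -1], [0, 0, 0, 0.07, 0.0062, 0, -1], [0, 0, 0, 0.07, 0.0062, 0, -1], [0, 0, 0, 0.07, 0.0062, 0, -1], [0, 0, 0, 0.07, 0.0062, 0, -1]]}}

```text
clock: 8.88
tcp_pos: [536.7, 112.1, 136.2]
tool_rot: [3.141, -0.0, 1.667]
contact_force: [1.2, -0.3, -4.8]
finger_gap: 14.9
```

Request:
{"method": "step_arm", "body": {"series": [[0, 0, 0, 0.07, 0.0062, 0, -1], [0, 0, 0, 0.07, 0.0062, 0, -1], [0, 0, 0, 0.07, 0.0062, 0, -1], [0, 0, 0, 0.07, 0.0062, 0, -1], [0, 0, 0, 0.07, 0.0062, 0, -1]]}}

```text
clock: 9.3
tcp_pos: [535.3, 253.0, 136.0]
tool_rot: [3.141, 0.0, 1.668]
contact_force: [0.7, -0.3, -4.0]
finger_gap: 14.9
```

Request:
{"method": "step_arm", "body": {"series": [[0, 0, 0, 0.07, 0.0062, 0, -1], [0, 0, 0, 0.037, 0.003, 0, -1], [0, 0, 0, 0, 0, 0, -1], [0, 0, 0.1, 0, 0, 0, -1], [0, 0, 0.18, 0, 0, 0, -1]]}}

```text
clock: 9.72
tcp_pos: [535.1, 294.0, 135.8]
tool_rot: [-3.141, 0.001, 1.526]
contact_force: [-0.4, -0.5, -4.4]
finger_gap: 14.6
```

Request:
{"method": "step_arm", "body": {"series": [[0, 0, 0.18, 0, 0, 0, -1], [0, 0, 0.18, 0, 0, 0, -1], [0, 0, 0.18, 0, 0, 0, -1], [0, 0, 0.06, 0, 0, 0, -1], [0, 0, 0, 0, 0, 0, -1]]}}

```text
clock: 10.13
tcp_pos: [535.3, 293.4, 136.0]
tool_rot: [3.141, 0.001, 1.226]
contact_force: [0.1, 0.8, -4.1]
finger_gap: 15.0
```

Request:
{"method": "step_arm", "body": {"series": [[0, 0, 0, 0, 0, 0, -1], [0, 0, 0, 0, 0, 0, -1], [0, 0, 0, 0, 0, 0, -1], [0, 0, 0, 0, 0, 0, -1]]}}

```text
clock: 10.47
tcp_pos: [535.1, 294.3, 136.1]
tool_rot: [3.141, 0.0, 1.228]
contact_force: [0.8, 0.5, -3.9]
finger_gap: 14.6
```

```bash
python3 - <<'E'
from h import *
o=arm.observe();print(o["tcp_pos"],o["tool_rot"],o["contact_force"],o["wrist_torque"],np.abs(o["qd"]).max())
s=arm.camera("scene")["color"];t=arm.camera("top")["color"]
a=cv2.resize(s[130:250,275:405,::-1],None,fx=3.2,fy=3.2,interpolation=cv2.INTER_CUBIC)
b=cv2.resize(t[115:211,140:236,::-1],None,fx=4,fy=4,interpolation=cv2.INTER_CUBIC)
cv2.imwrite("pics/s3.png",np.hstack([a,b]))
ct=arm.camera("top");cs=arm.camera("scene")
def pr(c,X): x=P(c)@np.r_[X,1]; return x[:2]/x[2]
print("boss pred in pic",(pr(ct,[488,311.5,169])+.4-[140,115])*4+[416,0],"toe",(pr(cs,[642.3,256.4,162])+.35-[275,130])*3.2)
E
```

```text
[535.11702367 294.31848147 136.12669366] [3.14149773e+00 6.53526473e-05 1.22829392e+00] [ 0.78685412  0.45612499 -3.9322182 ] [ 0.03515905  0.02619891 -0.0161253 ] 0.0038647108914196806
boss pred in pic [503.81904884 260.07885552] toe [252.72410899 193.57537791]
```

View pics/s3.png

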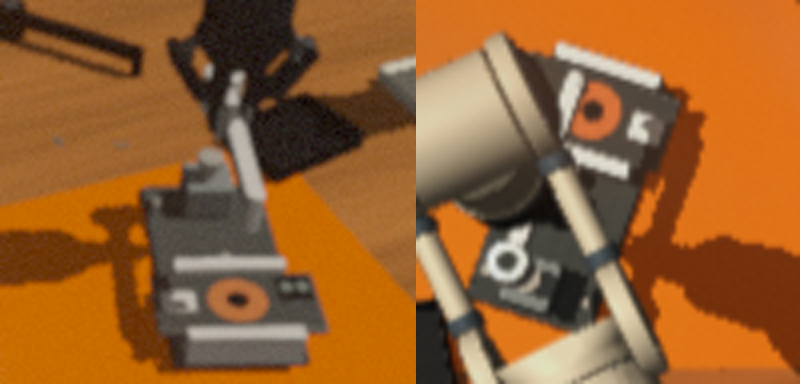

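The boss shows at about (508,261) against a predicted (504,260), roughly 3 mm off. The toe end is at about (253,193), as predicted. The plunger is up and nothing touches. Handing in.

```bash
python3 -c "
from rig import arm
print(arm.finish_job())"
```

```text
the job is handed in; nothing more can be done
None
```

The job is handed in, at about 10.5 s on the robot's clock; no verdict was reported.

- **Plunger:** I pressed it to its stop. The tip stopped at 60 mm while the force rose from 11 to 17 N. The next picture showed it up again.
- **Grip and lift:** I gripped the clamp arm at its balance point. The fingers stopped at a 15 mm gap, which fits the 16 mm bar. After the lift, boss and toe appeared within a pixel of where a level arm should be.
- **Final pose:** The underside is about 125 mm above the bench, judging by the lift height. In the last picture the boss is about 3 mm from the plunger axis, and the toe lies where it was predicted over the coil. The arm is still, and the 4 N on the wrist is just the part's weight.
- **Not checked:** I did not measure the other bench items again. No unexpected contact force showed on the way. None of my checks failed or disagreed, beyond about 1–2 mm of noise in the position readings.

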